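Fit the upper stone of the tea mill and hold it home

ROBOT

A 6-joint arm with a two-finger parallel gripper is mounted at the origin on the work surface. World frame = base frame: x ahead of the robot, y to its left, z up, the work surface at z = 0. Lengths are in m, angles in rad, forces in N, time in s.
With the tool pointing down it reaches from about 0.25 to 0.775 m from the base axis. Payload 4 kg.
Tool frame: the origin (TCP) lies at the very end of the fingers, on their centre line; the grasp point (between the pads) lies robot.grasp_offset behind it (robot.grasp_offset is the distance from the TCP to the grasp point, in m); z points along the fingers, y is the line along which they close (so a half turn about z gives the same grasp; the last joint's range is limited). The gripper opens to 94 mm and grips with 3 to 60 N. Pads are 16 mm wide; open, the fingers measure 119 mm over their backs; the gripper's body (75 mm by 177 mm) begins 78 mm behind the grasp point.
Start: joints at [-1.214, 0.087, 1.371, -0, 1.684, -0.103], TCP at [0.244, -0.493, 0.181] pointing down, gripper open.
Joint ranges: [-3.1, 3.1], [-0.76, 2.03], [0.27, 2.55], [-1.08, 4.22], [0.17, 2.65], [-2.57, 2.57]. Speed limits (rad/s): [2.79, 2.79, 3.14, 3.14, 3.14, 3.14].

INTERFACE

Orientations are given as a unit quaternion [w, x, y, z].
In Python, from station import robot gives the robot as it stands. The module is installed in compiled form; this text tells all that it offers.
- The arm moves only by the shell command python3 -m crank 'ROWS' [FORCE]. ROWS is JSON, a list of rows, each an object with "translation": the shift along the world's x, y, z in units of 25 mm (1.0 is 25 mm), a list of three; "dr": the turn, a rotation vector about the world's x, y, z in units of 10 degrees (1.0 is 10 degrees), a list of three; "grip": the opening, from -1 (shut) to 1 (fully open). A call has exactly 10 rows; each row is the pose to reach, as a shift and turn from the pose commanded when the call began; what a row does not reach only later rows make up. A row lasts 1/8 s, in which the tool goes at most 62.5 mm and 10.7 degrees, less where a joint would pass 70% of its speed; a pose out of reach is approached as far as the arm can. A call with a gripper value outside its range is refused whole. The fingers move at their own pace and stop on an object; FORCE is the grip in N (left out, the last holds). Time passes only in rows, so rows that repeat a pose let the fingers close, or fill a call up. It gives the time, the measured TCP pose, the force, the opening and the grip force at its end, in the units of the state.
- robot.get_obs(): the state, without advancing time (a new reading comes with each control period).
- robot.read_camera(name): name is "scene" or "top" or "wrist"; returns the picture (420x560x3 uint8, red, green, blue); there is no depth.
- robot.camera_model(name): a dict with "fx", "fy", "cx", "cy" (pixels), "distortion" ([k1, k2, p1, p2, k3] as OpenCV has them; the pictures are not rectified), "origin" and "orientation" of the camera in the world. Camera axes: x right, y down, z forward; pixel columns grow to the right and rows downward; lengths in m; the calibration is good to about 2 mm. A picture is of the moment at which its call begins: read the wrist's pose just before it. camera_model takes no time and is no camera call; for the wrist camera it gives the pose at the moment of the call.
- robot.job_done(): hands the job in; it is judged then, once.
Trained networks look in the newest picture that a camera, given by its name, has taken for a name from the list of things; names that differ only in an ending like _2 or _b are one class to them, and where a whole thing is asked for, a point or a joint stands for the part that bears it (a point fixed in the world has none). Each returns a list of dicts, best first, with "p" (0 to 1); they miss things now and then, are a little off and sometimes report something else, mostly with a low value. They report only what shows in the picture. A call takes as long as a camera call. They do not tell look-alikes from the thing itself.
- robot.masks_of(camera, label): "region" (420x560 bool, what is visible of it) and "box" ([left, top, right, bottom] in pixels, round what is visible of it).
The state is a dict: "time": time; "joints": joint angles; "joint_vel": joint speeds; "joint_efforts": joint torques, N m; "position": TCP position; "ee_rot": TCP orientation; "ft_force": force on the tool from outside, world axes, zero at the start; "torque": the same for the moment, N m; "opening": finger opening in m; "grasp_force": force on a finger pad.
Only numpy, scipy, OpenCV 4.12 (cv2) and the standard library are available. Lean on these libraries where they do the work, as an engineer would, in place of code of your own. Each camera call takes 0.05 s, during which the arm holds its last target. There are 200 camera calls.

TASK

Turn the dial of the aluminium tea mill so that its pointer stands at the long mark, the fitting position. Then take the upper grinding stone, the disc with a bar grip, from its wooden ring stand, turn it until its cross-shaped stem meshes with the cross-shaped mouth of the lower stone, slide it fully home against the spring pin, and finish while still holding it there, gripped and pressed flat on the lower stone. Leave the dial at the long mark and do not disturb the caddy, bowl, whisk or scoop.

Things in the scene. Friction and masses are not known exactly. Their poses are not given: they have to be found in the camera images.
- mill: fixed aluminium plinth of the tea mill, 130 (x) by 250 (y) by 44 mm high, turned by up to 0.35 rad; origin: centre of its underside. On its top: dial (axis at (0, +75) mm) and lower stone (about (0, -60) mm). Scale round the dial: ten short 6 mm ticks 0.3 rad apart, and one long 26 mm mark in this frame's -x direction from the dial's axis.
- dial (a joint): dial angle, rad, 0 to 3.0 between stops, growing clockwise seen from above; 1.8 when the pointer stands at the long mark. Starts between 0.3 and 1.2. Light friction (0.05 N m), no spring, stays where left.
- dial_grip (a point): on the dial's vertical axis, 74 mm above the work surface; turns with the dial, x along the bar towards the pointer end (light line on top, light nib at the foot), z up. Dial: dark steel disc, 48 mm diameter, top 52 mm above the surface, with an upright bar on it 44 mm long (x), 12 mm thick (y), top 84 mm above the surface.
- mouth (a point): centre of the cross mouth in the flat top of the fixed lower stone (76 mm diameter, 34 mm thick), 78 mm above the work surface; z up, x and y along the slots. Two crossing slots, each 37 mm long, 11 mm wide, vertical walls, 34 mm deep. The cross is turned at random on the mill; a quarter turn is the same.
- pin (a joint): travel (m) of the sprung upright ejector pin, 8 mm diameter, at the centre of the cross mouth: 0 at rest, tip 13 mm below the lower stone's face; grows as pressed down, stop at 0.014. Spring 5 N at 0, 9.4 N at 0.011, where the upper stone is home. The stone's weight alone does not press it.
- stone: loose upper grinding stone, 0.25 kg: disc 70 mm diameter, 14 mm thick, wooden bar grip on top, steel cross stem below. Origin: centre of the disc's flat underside, z up; starts stem down in the stand, underside 40 mm above the surface. Bar: 44 mm along x, 14 mm thick along y, z = 14 to 50 mm. Home: underside flat on the lower stone's top face.
- stem_tip (a point): lower end of the upper stone's stem, on its axis, 24 mm below the disc's underside; axes as stone. The stem is a cross with arms along x and y: each bar 32 mm tip to tip, 7 mm thick, down to 17 mm below the underside, then tapering to an edge at 20.5 mm; a round pilot, 8 mm diameter, ends at 24 mm. In the mouth an arm has 2 mm play each side.
- stand: fixed wooden ring stand, 60 mm diameter, 40 mm high, with a round hole of 42 mm diameter from the top; origin at the centre of its underside. Stands to the left or the right of the mill.
- caddy: loose round aluminium caddy, 73 mm diameter, 80 mm high, origin at the centre of its underside; stands on the other side of the mill from the stand. Leave alone.
- bowl: loose cream porcelain bowl, 116 mm across, 72 mm high, origin at the centre of its underside. Leave alone.
- whisk: loose bamboo whisk on its white ceramic form, 63 mm across, 128 mm high, origin at the centre of its underside. Leave alone.
- scoop: loose wooden scoop lying flat, about 165 mm long along its x, 20 mm high, origin under its middle. Leave alone.
Mind the look-alikes: they are no part of the job. Leave any blue or yellow look-alike of the stone alone.

How it is judged:
On the way, in this order (a step that is already met when the one before it is completed fails the run):
1. the dial's pointer stands at the long mark (value of joint dial between 1.68 and 1.92 rad), for 0.3 s.
2. the upper stone's stem has meshed and started down the mouth (z of stone in the frame of mouth below 0.014 m and horizontal distance between stone and mouth below 0.006 m), for 0.1 s.
At the end, for the whole second after the job is handed in: The dial reads 1.8 within 0.12 rad; the upper stone is meshed and home (underside within 3 mm of the lower stone's face, centred within 4 mm, tilted less than 0.08 rad), at rest, the spring pin pushed down more than 8 mm, and the fingers still hold it with more than 3 N of contact force (all of step 1 and z of stone in the frame of mouth below 0.003 m and horizontal distance between stone and mouth below 0.004 m and angle between stone's own z axis and vertical below 0.08 rad and value of joint pin above 0.008 m and contact force between the fingers and stone above 3 N and linear speed of stone below 0.02 m/s); the arm keeps its last pose, push and grip.
It fails at once if the caddy, bowl, whisk or scoop was moved more than 30 mm (distance of any of caddy, bowl, whisk, scoop from where it was at the start of the episode above 0.03 m).
It also fails if it takes over 58 s, if anything falls off the work surface, if the arm or the gripper's body presses on something with over 40 N, if the wrist force passes 120 N, or if a joint passes its speed limit or range.

## Working session

There is one attempt and no reset: what is moved stays moved. The work goes in short steps, Python scripts to look and compute and a shell command to move; the robot and the scene stay as the last step left them, time stands still between calls to the robot, and variables do not carry over. Pictures are saved under pics/ and viewed, at most 10 in all, crops included, and the job is handed in when it is done.

```bash
mkdir -p pics; cat > h.py <<'E'
import numpy as np, cv2
from station import robot
def model(c):
    m=robot.camera_model(c); K=np.array([[m['fx'],0,m['cx']],[0,m['fy'],m['cy']],[0,0,1.]])
    w,x,y,z=m['orientation']
    from scipy.spatial.transform import Rotation as R
    return K,np.array(m['distortion'],float),np.array(m['origin'],float),R.from_quat([x,y,z,w]).as_matrix()
def ray(M,uv,z):
    K,D,o,R=M
    p=cv2.undistortPoints(np.array(uv,float).reshape(-1,1,2),K,D)[:,0]
    d=np.c_[p,np.ones(len(p))]@R.T
    return o+d*((z-o[2])/d[:,2])[:,None]
def proj(M,P):
    K,D,o,R=M
    return cv2.projectPoints((np.array(P,float).reshape(-1,3)-o)@R,np.zeros(3),np.zeros(3),K,D)[0][:,0]
def snap(c,f):
    M=model(c); im=robot.read_camera(c); cv2.imwrite(f,im[:,:,::-1]); return M,im
E
python3 - <<'E'
from h import *
o=robot.get_obs(); print(o['time'],o['position'],o['ee_rot'],robot.grasp_offset)
a=[]
for c in('top','scene'):
    M,im=snap(c,f'pics/{c}0.png'); print(c,M[2],M[3][:,2])
    for l in('stone','stand','dial','mill','caddy'):
        for r in robot.masks_of(c,l)[:4]:
            ys,xs=np.nonzero(r['region']); print(l,round(r['p'],2),np.round(r['box']),xs.mean().round(1),ys.mean().round(1))
E
```

```text
0.0 [ 0.24385279 -0.4923056   0.17943408] [-1.07554240e-03  9.73691319e-01  2.27868467e-01 -1.39685656e-04] 0.0188
top [ 4.17622186e-01 -8.15312668e-05  9.65546725e-01] [ 0.1498431   0.01637095 -0.98857424]
stone 0.98 [127. 230. 161. 261.] 142.2 245.4
stone 0.83 [119. 184. 154. 213.] 136.4 197.6
stone 0.69 [124. 286. 161. 318.] 140.4 300.6
stand 0.65 [160. 236. 166. 252.] 159.5 245.1
dial 0.86 [222. 188. 248. 212.] 235.1 199.9
mill 0.64 [208. 173. 330. 252.] 263.9 209.7
caddy 0.63 [401. 232. 443. 266.] 422.0 247.4
caddy 0.25 [149. 128. 185. 163.] 166.4 145.5
scene [0.90446658 0.59250407 0.60189195] [-0.38246461 -0.67660911 -0.62922249]
stone 0.88 [393. 279. 433. 318.] 413.3 298.9
stone 0.62 [439. 263. 485. 297.] 461.0 281.9
stone 0.58 [345. 313. 392. 364.] 368.4 340.7
stand 0.73 [388. 309. 423. 333.] 404.0 320.5
dial 0.82 [287. 222. 314. 256.] 302.7 241.3
mill 0.63 [251. 186. 339. 285.] 295.8 240.2
caddy 0.61 [246. 122. 274. 157.] 258.7 141.3
```

View pics/top0.png

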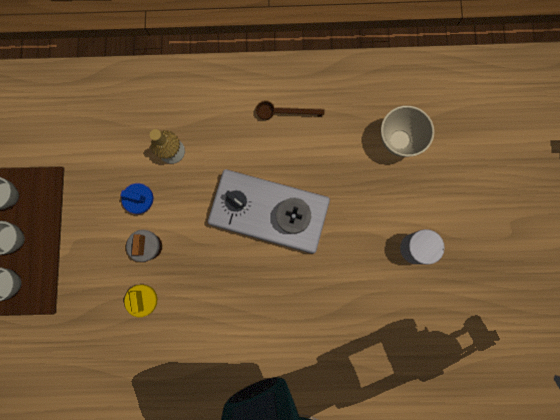

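```bash
python3 - <<'E'
import cv2,numpy as np
a=cv2.imread('pics/top0.png')[160:330,105:345]; cv2.imwrite('pics/top0c.png',cv2.resize(a,None,fx=3.33,fy=3.33,interpolation=3))
E
```

```text
(no output)
```

View pics/top0c.png

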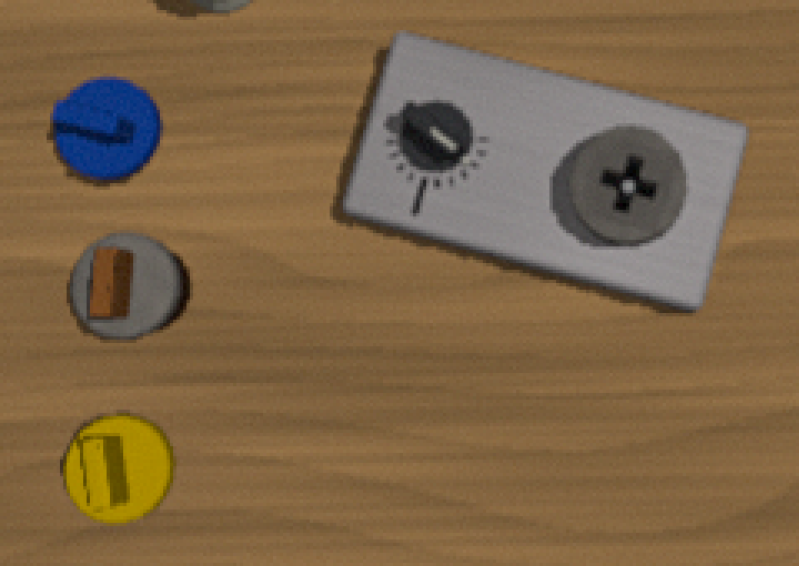

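The top view has three discs that could be the stone: blue at (137,198), grey with a brown bar grip at (142,245), and yellow at (140,300). The grey one matches the description, and the crop confirms it. The dial is at (235,200) with its light line pointing lower right. The long mark points down in the image, and the cross mouth is at (294,215).

```bash
python3 - <<'E'
from h import *
M=model('top'); f=lambda x,y:(105+x/3.333,160+y/3.333)
c=ray(M,[f(400,30),f(747,127),f(697,312),f(342,212)],.044)
print(c.round(4)); ce=c.mean(0); print('mill',ce)
for a,b in((0,1),(3,2),(0,3),(1,2)):
    d=c[b]-c[a]; print(np.hypot(*d[:2]).round(4),np.arctan2(d[1],d[0]).round(3))
print('mouth',ray(M,[f(628,187)],.078)); 
print('mouth arm ends',ray(M,[f(637,157),f(621,210),f(601,180),f(655,190)],.078))
print('long mark',ray(M,[f(424,180),f(415,213)],.044))
print('pointer',ray(M,[f(427,127),f(455,153)],.084))
print('disc stone top',ray(M,[f(120,286)],.05)); 
print('bar top corners',ray(M,[f(93,247),f(114,247),f(110,319),f(88,316)],.090))
print(robot.camera_model('wrist'))
E
```

```text
[[ 0.6448  0.1412  0.044 ]
 [ 0.5722 -0.0901  0.044 ]
 [ 0.4507 -0.0527  0.044 ]
 [ 0.5221  0.1801  0.044 ]]
mill [0.54745822 0.04461552 0.044     ]
0.2424 -1.875
0.2435 -1.869
0.1287 2.835
0.1272 2.843
mouth [[ 0.52971555 -0.00953056  0.078     ]]
mouth arm ends [[ 0.54890269 -0.01580817  0.078     ]
 [ 0.51508742 -0.00468026  0.078     ]
 [ 0.53465694  0.00757619  0.078     ]
 [ 0.52735155 -0.02667469  0.078     ]]
long mark [[0.54215189 0.12547248 0.044     ]
 [0.52025979 0.13156036 0.044     ]]
pointer [[0.5708776  0.11792027 0.084     ]
 [0.55359655 0.10013296 0.084     ]]
disc stone top [[0.47642726 0.32450979 0.05      ]]
bar top corners [[0.4987685  0.3280778  0.09      ]
 [0.49843615 0.314802   0.09      ]
 [0.45345539 0.31602491 0.09      ]
 [0.45565444 0.32988449 0.09      ]]
{'fx': 343.02929247762154, 'fy': 343.02929247762154, 'cx': 276.6804866656109, 'cy': 205.27691002897038, 'distortion': array([-0.07790373,  0.        ,  0.        ,  0.        ,  0.        ]), 'origin': array([ 0.31262107, -0.45717274,  0.38462154]), 'orientation': array([ 0.11522074,  0.84162456, -0.52283878, -0.07093589])}
```

```bash
python3 -m crank '[{"translation":[2,4,0.5],"dr":[0,0,0],"grip":1},{"translation":[4,7,0.8],"dr":[0,0,0],"grip":1},{"translation":[5.5,9.5,0.8],"dr":[0,0,0],"grip":1},{"translation":[7,12,0.8],"dr":[0,0,0.5],"grip":1},{"translation":[8,14.5,0.8],"dr":[0,0,1],"grip":1},{"translation":[9,17,0.8],"dr":[0,0,1.5],"grip":1},{"translation":[10,19.5,0.8],"dr":[0,0,2],"grip":1},{"translation":[11,21.5,0.8],"dr":[0,0,2],"grip":1},{"translation":[12,23,0.8],"dr":[0,0,2],"grip":1},{"translation":[13,24.3,0.8],"dr":[0,0,2],"grip":1}]' 20
python3 - <<'E'
from h import *
o=robot.get_obs(); print(o['time'],o['position'],o['ee_rot'],o['joints'])
M,im=snap('wrist','pics/w1.png'); print(M[2],M[3][:,2])
for l in('dial','mill','mouth'):
  for r in robot.masks_of('wrist',l)[:2]: print(l,r['p'],r['box'])
E
```

```text
time: 1.85
position: [0.5364, 0.0603, 0.201]
ee_rot: [0.0, 0.919, 0.394, 0.001]
ft_force: [-0.1, -0.3, -0.1]
opening: 0.094
grasp_force: 0.0
1.85 [0.53637884 0.06027025 0.20100486] [4.57923057e-04 9.19256910e-01 3.93657497e-01 5.46121465e-04] [ 7.13505261e-03  6.02081683e-02  1.35934493e+00 -4.26434920e-04
  1.72067793e+00  7.68653255e-01]
[0.58853899 0.11796413 0.40502994] [-0.18333014 -0.19528305 -0.9634597 ]
dial 0.73 [239.4, 100.2, 285.3, 152.2]
dial 0.27 [6.7, 0.1, 89.5, 79.4]
mill 0.58 [186.8, 49.6, 379.7, 297.3]
mouth 0.61 [279.4, 199.5, 358.4, 273.5]
```

View pics/w1.png

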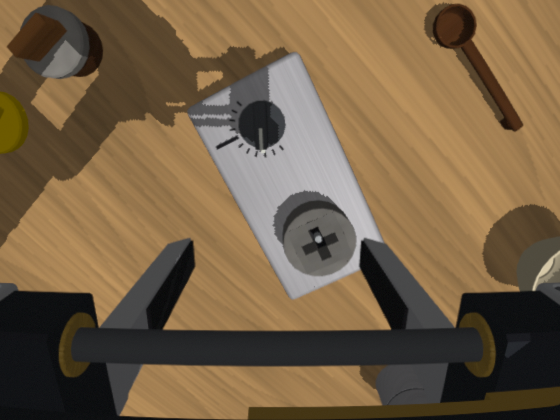

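The wrist view shows the dial at (261,125), the long mark at (227,142) and the mouth at (319,239). I'll enlarge it for measuring.

```bash
python3 - <<'E'
import cv2,numpy as np
a=cv2.imread('pics/w1.png')
b=cv2.resize(a[85:165,205:305],None,fx=4,fy=4,interpolation=3)
c=cv2.resize(a[195:285,270:370],None,fx=4,fy=4,interpolation=3)
b=cv2.convertScaleAbs(b,alpha=1.5,beta=20)
o=np.zeros((360,800,3),np.uint8); o[:320,:400]=b; o[:,400:]=c
cv2.imwrite('pics/w1c.png',o)
E
```

```text
(no output)
```

View pics/w1c.png

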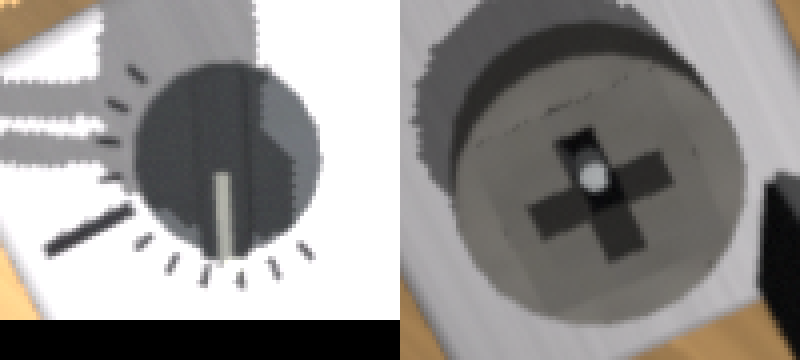

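```bash
python3 - <<'E'
from h import *
M=model('wrist')
L=lambda x,y:(205+x/4-.4,85+y/4-.4); Rr=lambda x,y:(270+(x-400)/4-.4,195+y/4-.4)
def show(n,P):
    d=P[1]-P[0]; print(n,P[:,:2].round(4).tolist(),'len',np.hypot(*d[:2]).round(4),'ang',np.arctan2(d[1],d[0]).round(3))
show('pointer',ray(M,[L(221,175),L(226,250)],.084))
show('bar L edge',ray(M,[L(195,75),L(200,250)],.084))
show('bar R edge',ray(M,[L(245,70),L(249,250)],.084))
show('mark',ray(M,[L(132,209),L(47,252)],.044))
show('armA',ray(M,[Rr(573,136),Rr(630,252)],.078))
show('armB',ray(M,[Rr(538,222),Rr(667,168)],.078))
P=ray(M,[Rr(573,136),Rr(630,252),Rr(538,222),Rr(667,168)],.078); print('mouth',P.mean(0))
print('dial disc centre',ray(M,[L(228,157)],.052))
print('stone disc',ray(M,[L(600,188) ],.078))
print('lower disc centre',ray(M,[Rr(600,188)],.078))
print('mill corners',ray(M,[(188,110),(297,54),(293,299)],.044))
E
```

```text
pointer [[0.5658, 0.1154], [0.5547, 0.1024]] len 0.0171 ang -2.275
bar L edge [[0.577, 0.1354], [0.5504, 0.1065]] len 0.0393 ang -2.317
bar R edge [[0.5859, 0.1284], [0.5586, 0.0987]] len 0.0404 ang -2.315
mark [[0.5403, 0.125], [0.5164, 0.1325]] len 0.0251 ang 2.835
armA [[0.535, 0.0079], [0.5245, -0.026]] len 0.0355 ang -1.872
armB [[0.5129, -0.0034], [0.5466, -0.0151]] len 0.0356 ang -0.335
mouth [ 0.52978242 -0.00915093  0.078     ]
dial disc centre [[0.56793235 0.11724861 0.052     ]]
stone disc [[0.62781297 0.05228696 0.078     ]]
lower disc centre [[ 0.53066846 -0.00735405  0.078     ]]
mill corners [[ 0.52290648  0.17939965  0.044     ]
 [ 0.63986334  0.14194432  0.044     ]
 [ 0.45332299 -0.05340351  0.044     ]]
```

```bash
python3 -m crank '[{"translation":[1.25,2.25,0],"dr":[0,0,0.1],"grip":0},{"translation":[1.25,2.25,0],"dr":[0,0,0.1],"grip":0},{"translation":[1.25,2.25,0],"dr":[0,0,0.1],"grip":0},{"translation":[1.25,2.25,-1],"dr":[0,0,0.1],"grip":0},{"translation":[1.25,2.25,-2],"dr":[0,0,0.1],"grip":0},{"translation":[1.25,2.25,-3],"dr":[0,0,0.1],"grip":0},{"translation":[1.25,2.25,-3.2],"dr":[0,0,0.1],"grip":0},{"translation":[1.25,2.25,-3.2],"dr":[0,0,0.1],"grip":0},{"translation":[1.25,2.25,-3.2],"dr":[0,0,0.1],"grip":0},{"translation":[1.25,2.25,-3.2],"dr":[0,0,0.1],"grip":0}]'
```

```text
time: 3.3
position: [0.5676, 0.1145, 0.1219]
ee_rot: [0.0, 0.916, 0.401, 0.001]
ft_force: [0.7, 0.4, -0.6]
opening: 0.0472
grasp_force: 0.0
```

```bash
python3 -m crank '[{"translation":[0,0.1,-0.7],"dr":[0,0,0],"grip":0},{"translation":[0,0.1,-1.4],"dr":[0,0,0],"grip":0},{"translation":[0,0.1,-2.1],"dr":[0,0,0],"grip":0},{"translation":[0,0.1,-2.6],"dr":[0,0,0],"grip":0},{"translation":[0,0.1,-2.6],"dr":[0,0,0],"grip":-0.9},{"translation":[0,0.1,-2.6],"dr":[0,0,0],"grip":-0.9},{"translation":[0,0.1,-2.6],"dr":[0,0,0],"grip":-0.9},{"translation":[0,0.1,-2.6],"dr":[0,0,0],"grip":-0.9},{"translation":[0,0.1,-2.6],"dr":[0,0,0],"grip":-0.9},{"translation":[0,0.1,-2.6],"dr":[0,0,0],"grip":-0.9}]' 20
```

```text
time: 4.55
position: [0.5686, 0.1161, 0.0565]
ee_rot: [0.001, 0.916, 0.401, 0.001]
ft_force: [3.6, -2.9, -1.0]
opening: 0.0114
grasp_force: 20.0
```

Gripped. Now I turn it 65° clockwise (-6.5 units).

```bash
python3 -m crank '[{"translation":[0,0,0],"dr":[0,0,-0.8],"grip":-0.9},{"translation":[0,0,0],"dr":[0,0,-1.6],"grip":-0.9},{"translation":[0,0,0],"dr":[0,0,-2.4],"grip":-0.9},{"translation":[0,0,0],"dr":[0,0,-3.2],"grip":-0.9},{"translation":[0,0,0],"dr":[0,0,-4],"grip":-0.9},{"translation":[0,0,0],"dr":[0,0,-4.8],"grip":-0.9},{"translation":[0,0,0],"dr":[0,0,-5.6],"grip":-0.9},{"translation":[0,0,0],"dr":[0,0,-6.3],"grip":-0.9},{"translation":[0,0,0],"dr":[0,0,-6.5],"grip":-0.9},{"translation":[0,0,0],"dr":[0,0,-6.5],"grip":-0.9}]'
python3 - <<'E'
from h import *
o=robot.get_obs(); q=o['ee_rot']; print(2*np.arctan2(q[2],q[1]),o['joints'])
E
```

```text
time: 5.8
position: [0.568, 0.118, 0.0565]
ee_rot: [-0.001, 0.988, -0.153, 0.001]
ft_force: [4.0, 1.5, 3.5]
opening: 0.0114
grasp_force: 20.0
-0.30663378432948996 [1.06097220e-01 2.06649278e-01 1.48467195e+00 1.65739111e-03
 1.44736472e+00 1.98332567e+00]
```

```bash
python3 -m crank '[{"translation":[0,0,0],"dr":[0,0,0],"grip":-0.3},{"translation":[0,0,0],"dr":[0,0,0],"grip":-0.3},{"translation":[0,0,1],"dr":[0,0,0],"grip":-0.3},{"translation":[0,0,2.5],"dr":[0,0,0],"grip":-0.3},{"translation":[0,0,4.5],"dr":[0,0,0],"grip":0},{"translation":[-0.9,2,4.7],"dr":[0,0,0.4],"grip":0},{"translation":[-1.8,4,4.7],"dr":[0,0,0.8],"grip":0},{"translation":[-2.7,6,4.7],"dr":[0,0,1.2],"grip":0},{"translation":[-3.7,8.2,4.7],"dr":[0,0,1.55],"grip":0},{"translation":[-3.7,8.2,4.7],"dr":[0,0,1.55],"grip":0}]'
python3 - <<'E'
from h import *
o=robot.get_obs(); print(o['position'],o['joints'])
M,im=snap('wrist','pics/w2.png')
for r in robot.masks_of('wrist','stone')[:3]: print(r['p'],r['box'])
t=robot.read_camera('top'); T=cv2.resize(t[175:235,205:305],None,fx=4,fy=4,interpolation=cv2.INTER_CUBIC)
o=np.zeros((420,800,3),np.uint8); o[:240,:400]=cv2.convertScaleAbs(T,alpha=1.4); o[:,400:]=cv2.resize(im[100:310,177:377],(400,420),interpolation=cv2.INTER_CUBIC)
cv2.imwrite('pics/w2c.png',o[:,:,::-1])
E
```

```text
time: 7.05
position: [0.4713, 0.3248, 0.1719]
ee_rot: [0.001, 1.0, -0.015, -0.002]
ft_force: [-0.1, -0.5, -0.3]
opening: 0.0472
grasp_force: 0.0
[0.47133893 0.32475139 0.17188783] [5.03763080e-01 1.41721960e-01 1.32784797e+00 7.53384337e-04
 1.67544969e+00 2.10560291e+00]
0.9 [214.6, 31.8, 291.9, 111.2]
0.85 [243.4, 253.8, 306.2, 327.3]
0.59 [242.4, 149.7, 314.5, 223.9]
```

View pics/w2c.png

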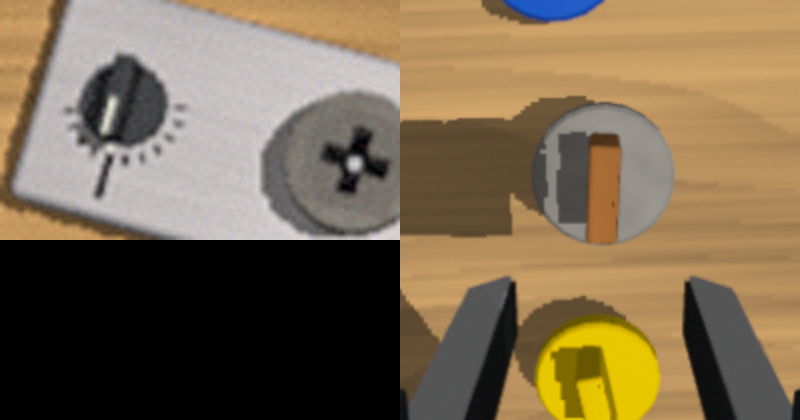

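The dial pointer now lines up with the long mark. In the wrist view the grey stone is at (278,187) with its brown bar upright in the image.

```bash
python3 - <<'E'
from h import *
M=model('wrist'); f=lambda x,y:(177+(x-400)/2-.25,100+y/2-.25)
P=ray(M,[f(590,148),f(620,148),f(617,243),f(587,243)],.090); print(P.round(4),P.mean(0))
a,b=(P[0]+P[1])/2,(P[2]+P[3])/2; d=a-b; print(np.hypot(*d[:2]),np.arctan2(d[1],d[0]))
print(ray(M,[f(603,173)],.054))
print('TCP proj',proj(M,[robot.get_obs()['position']]))
o=robot.get_obs(); q=o['ee_rot'];print(o['position'],2*np.arctan2(q[2],q[1]))
E
```

```text
[[0.499  0.3249 0.09  ]
 [0.4985 0.3122 0.09  ]
 [0.4563 0.3149 0.09  ]
 [0.4569 0.328  0.09  ]] [0.47767622 0.32000089 0.09      ]
0.04223365537187365 -0.06789132467803533
[[0.48003813 0.31986857 0.054     ]]
TCP proj [[278.05997135 235.64063076]]
[0.47417562 0.32102221 0.17225148] -0.038064930889320926
```

```bash
python3 -m crank '[{"translation":[0.1,0,-1],"dr":[0,0,-0.1],"grip":0},{"translation":[0.1,0,-2],"dr":[0,0,-0.1],"grip":0},{"translation":[0.1,0,-3],"dr":[0,0,-0.1],"grip":0},{"translation":[0.1,0,-4],"dr":[0,0,-0.1],"grip":0},{"translation":[0.1,0,-4.5],"dr":[0,0,-0.1],"grip":0},{"translation":[0.1,0,-4.5],"dr":[0,0,-0.1],"grip":-0.9},{"translation":[0.1,0,-4.5],"dr":[0,0,-0.1],"grip":-0.9},{"translation":[0.1,0,-4.5],"dr":[0,0,-0.1],"grip":-0.9},{"translation":[0.1,0,-4.5],"dr":[0,0,-0.1],"grip":-0.9},{"translation":[0.1,0,-4.5],"dr":[0,0,-0.1],"grip":-0.9}]' 45
```

```text
time: 8.45
position: [0.4774, 0.3228, 0.0615]
ee_rot: [-0.001, 1.0, -0.027, 0.001]
ft_force: [-0.2, 1.9, 2.2]
opening: 0.013
grasp_force: 45.0
```

```bash
python3 -m crank '[{"translation":[0,0,1],"dr":[0,0,0],"grip":-0.9},{"translation":[0,0,2.2],"dr":[0,0,0],"grip":-0.9},{"translation":[0,0,3.4],"dr":[0,0,0],"grip":-0.9},{"translation":[0.2,-1.3,4],"dr":[0,0,-0.2],"grip":-0.9},{"translation":[0.6,-3.3,4],"dr":[0,0,-0.5],"grip":-0.9},{"translation":[0.9,-5.3,4],"dr":[0,0,-0.8],"grip":-0.9},{"translation":[1.2,-7.3,4],"dr":[0,0,-1.1],"grip":-0.9},{"translation":[1.6,-9.5,4],"dr":[0,0,-1.3],"grip":-0.9},{"translation":[1.9,-11.5,4],"dr":[0,0,-1.5],"grip":-0.9},{"translation":[2.1,-12.8,4],"dr":[0,0,-1.5],"grip":-0.9}]'
python3 -m crank '[{"translation":[0,-0.5,0],"dr":[0,0,0],"grip":-0.9},{"translation":[0,-0.5,0],"dr":[0,0,0],"grip":-0.9},{"translation":[0,-0.5,0],"dr":[0,0,0],"grip":-0.9},{"translation":[0,-0.5,0],"dr":[0,0,0],"grip":-0.9},{"translation":[0,-0.5,0],"dr":[0,0,0],"grip":-0.9},{"translation":[0,-0.5,0],"dr":[0,0,0],"grip":-0.9},{"translation":[0,-0.5,0],"dr":[0,0,0],"grip":-0.9},{"translation":[0,-0.5,0],"dr":[0,0,0],"grip":-0.9},{"translation":[0,-0.5,0],"dr":[0,0,0],"grip":-0.9},{"translation":[0,-0.5,0],"dr":[0,0,0],"grip":-0.9}]'
python3 - <<'E'
from h import *
o=robot.get_obs(); q=o['ee_rot'];print(o['position'],2*np.arctan2(q[2],q[1]),o['grasp_force'],o['opening'])
M,im=snap('wrist','pics/w3.png'); S=model('scene'); s=robot.read_camera('scene')
c=(np.array(o['position'])); print('stone pred centre top',proj(M,[c+[0,0,-.0075]]),'scene',proj(S,[c,[.53,-.009,.078]]))
O=np.zeros((420,800,3),np.uint8); O[:,:400]=cv2.resize(im[100:310,177:377],(400,420),interpolation=2)
u,v=proj(S,[[.53,-.009,.1]])[0].astype(int); print(u,v)
O[:,400:]=cv2.resize(s[v-52:v+53,u-50:u+50],(400,420),interpolation=2)
cv2.imwrite('pics/w3c.png',O[:,:,::-1])
E
```

```text
time: 9.7
position: [0.5288, -0.0004, 0.1596]
ee_rot: [0.001, 0.987, -0.159, -0.001]
ft_force: [0.7, 1.0, -2.2]
opening: 0.0124
grasp_force: 45.0
time: 10.95
position: [0.5295, -0.0106, 0.1605]
ee_rot: [0.0, 0.987, -0.158, 0.0]
ft_force: [0.6, -0.6, -2.5]
opening: 0.0129
grasp_force: 45.0
[ 0.52945934 -0.01058283  0.16047801] -0.3169850953022653 44.98466491699219 0.012912245183920559
stone pred centre top [[277.38409249 231.29064053]] scene [[289.03241863 157.60202314]
 [287.72352072 190.84284098]]
288 182
```

View pics/w3c.png

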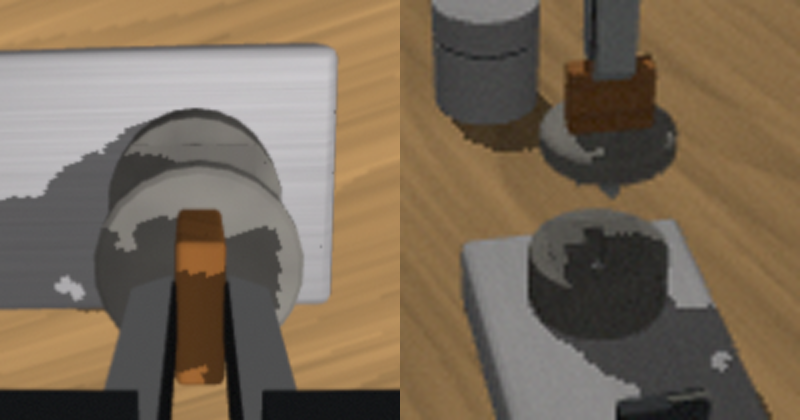

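Wrist view: the stone is level in the grip, with its disc top edge at (276,181). Behind it the lower stone's rim top is at (275,154). I'll use the rims to check the offset between stone and TCP.

```bash
python3 - <<'E'
from h import *
M=model('wrist'); c=np.array(robot.get_obs()['position']); t=np.linspace(0,2*np.pi,721)
def rim(c,r,z): 
    p=proj(M,np.c_[c[0]+r*np.cos(t),c[1]+r*np.sin(t),0*t+z]); return p[:,0].min(),p[:,0].max(),p[:,1].min()
f=lambda x,y:(177+x/2-.25,100+y/2-.25)
print('upper pred',rim(c,.035,c[2]-.0075),'seen',f(95,163),f(302,163))
print('lower pred',rim([.530,-.009],.038,.078),'seen',f(109,108),f(281,108))
ex=np.array([np.cos(-.317),np.sin(-.317),0])
top=c+[0,0,.0285]
print('bar +x top end pred',proj(M,[top+ex*.022]),'seen',f(200,242)); 
E
```

```text
upper pred (np.float64(223.92769574199886), np.float64(330.86719925353725), np.float64(178.65749746671062)) seen (224.25, 181.25) (327.75, 181.25)
lower pred (np.float64(231.3230960253412), np.float64(319.1982558837223), np.float64(157.7897954248551)) seen (231.25, 153.75) (317.25, 153.75)
bar +x top end pred [[277.56569959 215.51177583]] seen (276.75, 220.75)
```

```bash
python3 - <<'E'
from h import *
import sys
M=model('wrist'); c=np.array(robot.get_obs()['position']); t=np.linspace(0,2*np.pi,721)
def rim(c,r,z): 
    p=proj(M,np.c_[c[0]+r*np.cos(t),c[1]+r*np.sin(t),0*t+z]); return p[:,1].min().round(1)
print('upper top/bottom',rim(c,.035,c[2]-.0075),rim(c,.035,c[2]-.0215),' lower top/bottom',rim([.53,-.009],.038,.078),rim([.53,-.009],.038,.044))
im=cv2.imread('pics/w3.png').astype(int).sum(2)//3
for u in(262,270,276,284): print(u,[(v,im[v,u]) for v in range(150,216,1)])
E
```

```text
upper top/bottom 178.7 174.6  lower top/bottom 157.8 152.9
262 [(150, np.int64(192)), (151, np.int64(192)), (152, np.int64(190)), (153, np.int64(195)), (154, np.int64(195)), (155, np.int64(172)), (156, np.int64(88)), (157, np.int64(50)), (158, np.int64(50)), (159, np.int64(61)), (160, np.int64(89)), (161, np.int64(111)), (162, np.int64(113)), (163, np.int64(113)), (164, np.int64(112)), (165, np.int64(112)), (166, np.int64(112)), (167, np.int64(111)), (168, np.int64(111)), (169, np.int64(109)), (170, np.int64(109)), (171, np.int64(107)), (172, np.int64(105)), (173, np.int64(103)), (174, np.int64(103)), (175, np.int64(103)), (176, np.int64(103)), (177, np.int64(104)), (178, np.int64(102)), (179, np.int64(92)), (180, np.int64(61)), (181, np.int64(56)), (182, np.int64(59)), (183, np.int64(60)), (184, np.int64(73)), (185, np.int64(99)), (186, np.int64(112)), (187, np.int64(113)), (188, np.int64(118)), (189, np.int64(129)), (190, np.int64(132)), (191, np.int64(132)), (192, np.int64(133)), (193, np.int64(133)), (194, np.int64(134)), (195, np.int64(134)), (196, np.int64(134)), (197, np.int64
[... 4007 characters left out ...]
4(79)), (184, np.int64(102)), (185, np.int64(118)), (186, np.int64(121)), (187, np.int64(123)), (188, np.int64(130)), (189, np.int64(131)), (190, np.int64(132)), (191, np.int64(133)), (192, np.int64(133)), (193, np.int64(134)), (194, np.int64(135)), (195, np.int64(135)), (196, np.int64(137)), (197, np.int64(137)), (198, np.int64(138)), (199, np.int64(139)), (200, np.int64(138)), (201, np.int64(139)), (202, np.int64(138)), (203, np.int64(133)), (204, np.int64(108)), (205, np.int64(65)), (206, np.int64(53)), (207, np.int64(50)), (208, np.int64(51)), (209, np.int64(52)), (210, np.int64(50)), (211, np.int64(50)), (212, np.int64(52)), (213, np.int64(54)), (214, np.int64(54)), (215, np.int64(53))]
```

```bash
python3 -m crank '[{"translation":[0.1,0.04,-0.3],"dr":[0,0,0],"grip":-0.9},{"translation":[0.1,0.04,-0.6],"dr":[0,0,0],"grip":-0.9},{"translation":[0.1,0.04,-0.9],"dr":[0,0,0],"grip":-0.9},{"translation":[0.1,0.04,-1.2],"dr":[0,0,0],"grip":-0.9},{"translation":[0.1,0.04,-1.4],"dr":[0,0,0],"grip":-0.9},{"translation":[0.1,0.04,-1.5],"dr":[0,0,0],"grip":-0.9},{"translation":[0.1,0.04,-1.6],"dr":[0,0,0],"grip":-0.9},{"translation":[0.1,0.04,-1.7],"dr":[0,0,0],"grip":-0.9},{"translation":[0.1,0.04,-1.75],"dr":[0,0,0],"grip":-0.9},{"translation":[0.1,0.04,-1.75],"dr":[0,0,0],"grip":-0.9}]'
```

```text
time: 12.3
position: [0.5319, -0.0095, 0.1167]
ee_rot: [0.0, 0.987, -0.158, -0.0]
ft_force: [0.6, 0.6, -2.0]
opening: 0.013
grasp_force: 45.0
```

```bash
python3 -m crank '[{"translation":[0,0,-0.05],"dr":[0,0,0],"grip":-0.9},{"translation":[0,0,-0.1],"dr":[0,0,0],"grip":-0.9},{"translation":[0,0,-0.15],"dr":[0,0,0],"grip":-0.9},{"translation":[0,0,-0.2],"dr":[0,0,0],"grip":-0.9},{"translation":[0,0,-0.25],"dr":[0,0,0],"grip":-0.9},{"translation":[0,0,-0.3],"dr":[0,0,0],"grip":-0.9},{"translation":[0,0,-0.35],"dr":[0,0,0],"grip":-0.9},{"translation":[0,0,-0.4],"dr":[0,0,0],"grip":-0.9},{"translation":[0,0,-0.4],"dr":[0,0,0],"grip":-0.9},{"translation":[0,0,-0.4],"dr":[0,0,0],"grip":-0.9}]'
```

```text
time: 13.55
position: [0.5322, -0.0096, 0.1071]
ee_rot: [0.0, 0.987, -0.158, 0.0]
ft_force: [0.5, -0.4, 4.0]
opening: 0.0131
grasp_force: 45.0
```

```bash
python3 -m crank '[{"translation":[0,0,-0.05],"dr":[0,0,0],"grip":-0.9},{"translation":[0,0,-0.1],"dr":[0,0,0],"grip":-0.9},{"translation":[0,0,-0.15],"dr":[0,0,0],"grip":-0.9},{"translation":[0,0,-0.2],"dr":[0,0,0],"grip":-0.9},{"translation":[0,0,-0.24],"dr":[0,0,0],"grip":-0.9},{"translation":[0,0,-0.28],"dr":[0,0,0],"grip":-0.9},{"translation":[0,0,-0.32],"dr":[0,0,0],"grip":-0.9},{"translation":[0,0,-0.35],"dr":[0,0,0],"grip":-0.9},{"translation":[0,0,-0.35],"dr":[0,0,0],"grip":-0.9},{"translation":[0,0,-0.35],"dr":[0,0,0],"grip":-0.9}]'
```

```text
time: 14.8
position: [0.5327, -0.0095, 0.0996]
ee_rot: [-0.0, 0.987, -0.158, 0.001]
ft_force: [-0.2, -0.1, 9.7]
opening: 0.0131
grasp_force: 45.0
```

```bash
python3 -m crank '[{"translation":[0,0,-0.03],"dr":[0,0,0],"grip":-0.9},{"translation":[0,0,-0.06],"dr":[0,0,0],"grip":-0.9},{"translation":[0,0,-0.08],"dr":[0,0,0],"grip":-0.9},{"translation":[0,0,-0.08],"dr":[0,0,0],"grip":-0.9},{"translation":[0,0,-0.08],"dr":[0,0,0],"grip":-0.9},{"translation":[0,0,-0.08],"dr":[0,0,0],"grip":-0.9},{"translation":[0,0,-0.08],"dr":[0,0,0],"grip":-0.9},{"translation":[0,0,-0.08],"dr":[0,0,0],"grip":-0.9},{"translation":[0,0,-0.08],"dr":[0,0,0],"grip":-0.9},{"translation":[0,0,-0.08],"dr":[0,0,0],"grip":-0.9}]'
python3 - <<'E'
from h import *
M,im=snap('wrist','pics/w4.png'); s=robot.read_camera('scene'); t=robot.read_camera('top')
O=np.zeros((420,800,3),np.uint8); O[:,:400]=cv2.resize(im[100:310,177:377],(400,420),interpolation=2)
O[:210,400:]=cv2.resize(s[170:222,238:338],(400,210),interpolation=2)
O[210:,400:]=cv2.resize(t[180:232,205:305],(400,210),interpolation=2)
cv2.imwrite('pics/w4c.png',O[:,:,::-1])
E
```

```text
time: 16.05
position: [0.5329, -0.0092, 0.0994]
ee_rot: [-0.0, 0.987, -0.158, 0.002]
ft_force: [-3.4, 0.8, 15.4]
opening: 0.0125
grasp_force: 45.0
```

View pics/w4c.png

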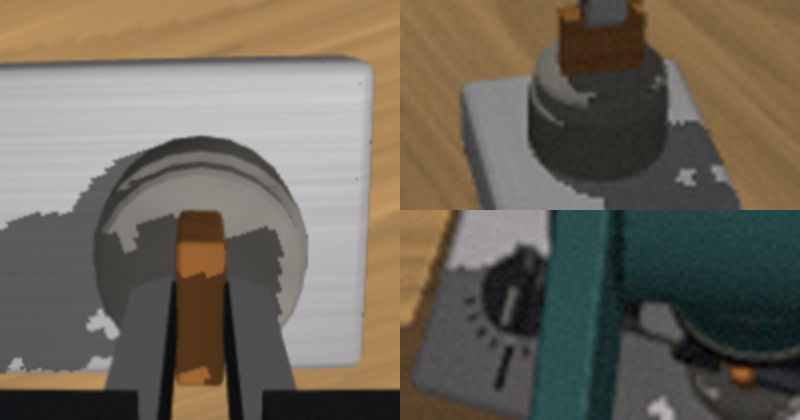

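The stone sits flush on the lower stone: the force rose with no further travel. The dial pointer is still at the long mark, so I'll hand in.

```bash
python3 -c "
from station import robot
print(robot.job_done())"
```

```text
the job is handed in; nothing more can be done
None
```

The job is handed in at about 16 s: the dial is at the long mark, and the upper stone is meshed, fully home, gripped at 45 N and pressed flat; the hand-in did not report a verdict.

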